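Open the ventilator's filter cover

ROBOT

A 6-joint arm with a two-finger parallel gripper is mounted at the origin on the work surface. World frame = base frame: x ahead of the robot, y to its left, z up, the work surface at z = 0. Lengths are in m, angles in rad, forces in N, time in s.
With the tool pointing down it reaches from about 0.375 to 0.9 m from the base axis. Payload 3.1 kg.
Tool frame: the origin (TCP) lies on the mounting face of the last link; the fingertips stand 182 mm ahead of it and the grasp point (between the pads) lies 164 mm ahead of it; z points along the fingers, y is the direction in which the jaws open and shut (so a half turn about z gives the same grasp; the last joint's range is limited). The gripper opens to 87 mm and grips with 3 to 60 N. Pads are 19 mm wide; open, the fingers measure 117 mm over their backs; the gripper's body (75 mm by 190 mm) begins 51 mm behind the grasp point.
Start: joints at [1.155, 0.527, 1.433, -0, 1.181, -0.178], TCP at [0.147, 0.608, 0.405] pointing down, gripper open.
Joint ranges: [-3.08, 3.08], [-0.75, 2.2], [0.22, 2.44], [-1.43, 4.57], [0, 2.65], [-2.85, 2.85]. Speed limits (rad/s): [2.79, 2.79, 3.14, 3.14, 3.14, 3.14].

INTERFACE

Orientations are given as a unit quaternion [x, y, z, w].
In Python, from rig import robot, camera, camera_model gives the robot as it stands.
- The arm moves only by the tool drive_tool, never from a script. Its argument "plan" is a list that holds one entry, the list of rows, each a list of 6 numbers: the shift along the world's x, y, z in units of 2.5 cm (1.0 is 2.5 cm), then the turn, a rotation vector about the world's x, y, z in units of 6 degrees (1.0 is 6 degrees). A call has 1 to 8 rows; each row shifts and turns the commanded pose from where the row before left it; what a row does not reach is not made up. A row lasts 1/8 s, in which the tool goes at most 62.5 mm and 10.7 degrees, less where a joint would pass 70% of its speed; a pose out of reach is approached as far as the arm can. A call with a number of a shift or a turn outside -1 to 1 is refused whole. A call with a gripper value outside its range is refused whole. "grip" is the closure, from 0 (fully open) to 1 (shut), set as the call begins (left out, the last holds). The fingers move at their own pace and stop on an object; "force" is the grip in N (left out, the last holds). Time passes only in rows, so rows that do not move let the fingers close. It gives the time, the measured TCP pose, the force and the opening at its end, in the units of the state.
- robot.get_obs(): the state, without advancing time (a new reading comes with each control period).
- camera(name): name is "side" or "top" or "wrist"; returns the picture (420x560x3 uint8, red, green, blue); there is no depth.
- camera_model(name): a dict with "K" (3x3 intrinsics, pixels), "world_to_cam" (4x4, takes a point from world to camera coordinates); the wrist camera has in their place "tool_from_camera" (4x4, takes a point from camera to tool coordinates, whose origin is the TCP and whose axes are the flange's). Camera axes: x right, y up, looking along -z (the intrinsics and any distortion apply to the point x, -y, -z); pixel columns grow to the right and rows downward; lengths in m; the calibration is good to about 2 mm. A picture is of the moment at which its call begins: read the wrist's pose just before it. camera_model takes no time and is no camera call.
- robot.hand_in(): hands the job in, once; it reports no verdict.
The state is a dict: "time": time; "q": joint angles; "joint_velocities": joint speeds; "joint_torque": joint torques, N m; "position": TCP position; "tool_rot": TCP orientation; "ft_force": force on the tool from outside, world axes, zero at the start; "moment": the same for the moment, N m; "grip_width": finger opening in m.
Only numpy, scipy, OpenCV 4.12 (cv2) and the standard library are available. Lean on these libraries where they do the work, as an engineer would, in place of code of your own. Each camera call takes 0.05 s, during which the arm holds its last target.

TASK

The window ventilator has been taken down onto the worktop so that its filter can be brushed out. Press in the release tab on its top until the filter cover springs ajar, then swing the cover all the way down on its bottom hinge and leave it lying open. Do not disturb the things around it.

Things in the scene. Friction and masses are not known exactly. Their poses are not given: they have to be found in the camera images.
- ventilator: White plastic ventilator, a box 126 deep (x) x 230 wide (y) x 165 mm high, fixed on the worktop. Origin at the middle of its underside; z up. Its louvred filter cover is in the face that looks along the body's +x (away from the robot, turned up to 46 degrees either way); the back is at x = -70 mm, the frame's front at x = +56 mm. A grey disc 28 mm across and 6 mm high on its top (x = -35, y = +75 mm) does not move.
- release_tab (a joint): Travel of the release tab in m: 0 as it stands, grows as it is pressed straight down into the housing, end stop at 0.010. The cover is let go at about 0.006. A spring pushes back with 3 N at first, 8 N at the end, and brings the tab up again.
- tab_top (a point): Centre of the upper face of the release tab, a grey ribbed block 32 mm (x) by 56 mm (y) that stands 14 mm proud of the ventilator's top, above the middle of the cover. It moves with the tab; at rest it is 179 mm above the worktop, at x = 30, y = 0 mm of the ventilator.
- filter_cover (a joint): Angle of the cover in rad: 0 closed (upright in its frame), grows as the top edge swings outward (to the ventilator's +x) and down about the level hinge at its foot; 1.5 is the stop, nearly level. When the tab is pressed a sprung pin throws the cover ajar to about 0.4, with a gap of some 45 mm behind its top edge. From there the hinge is stiff: the cover stays where it is left and takes about 1 to 4 N at the top edge to move.
- cover_edge (a point): Middle of the cover's top edge, on its inner face; moves with the cover. The cover is a white louvred panel 196 wide x 125 high x 6 mm thick (10 with the louvres). Its catch, 30 mm wide at the middle of the width, reaches 20 mm inward just under the top edge and 15 mm down; the rest of the inner face is flat. The point's axes are the cover's: x out through its outer face, z from hinge to top edge.
- cover_hinge (a point): Middle of the cover's hinge line, in the plane of its inner face, 25 mm above the worktop, 125 mm from the top edge; fixed on the ventilator (x = 50, y = 0, z = 25 mm), same axes.
- brush: Paint brush with a yellow handle, 200 mm long, lying on the worktop; a bystander. Origin near its middle, x along it.
- jar: Closed round jar, 70 mm across and 90 mm high, a bystander. Origin at the centre of its underside.
- tin: Open steel tray 120 x 90 x 45 mm, a bystander. Origin at the centre of its underside.

How it is judged:
By the outcome, as a careful person would: the job done as asked, in the order asked, and still so for the second after the job is handed in, with the robot touching nothing.
It also fails if it takes over 45 s, if anything falls off the work surface, if the arm or the gripper's body presses on something with over 40 N, if the wrist force passes 120 N, or if a joint passes its speed limit or range.

## Working session

There is one attempt and no reset: what is moved stays moved. The work goes in short steps, Python scripts to look and compute and a tool call to move; the robot and the scene stay as the last step left them, time stands still between calls to the robot, and variables do not carry over. Pictures are saved under pics/ and viewed, and the job is handed in when it is done.

Besides the shell and the picture viewer there is one more tool, called after "Request:" in YAML: its name, and indented under it one key for each argument. drive_tool: Moves the arm, as the interface text tells. Shifts and turns lie within -1 to 1; 1 stands for 2.5 cm of shift or 6 degrees of turn. Its arguments: {"type":"object","properties":{"plan":{"type":"array","items":{"type":"array","items":{"type":"array","items":{"type":"number","minimum":-1,"maximum":1}}}},"grip":{"type":"number"},"force":{"type":"number"}},"required":["plan"]}

```bash
mkdir -p pics; ls; python3 - <<'E'
from rig import robot,camera,camera_model
import cv2
o=robot.get_obs();print(o)
for n in("side","top","wrist"):
    cv2.imwrite(f"pics/{n}0.png",cv2.cvtColor(camera(n),cv2.COLOR_RGB2BGR));print(n,camera_model(n))
E
```

```text
pics
{'time': 0.0, 'q': array([ 1.15550027e+00,  5.28452827e-01,  1.43391822e+00, -3.25491608e-05,
        1.18137668e+00, -1.78500219e-01]), 'joint_velocities': array([-0.00158579, -0.00123547, -0.00066642, -0.00081362,  0.00040827,
       -0.00031982]), 'joint_torque': array([-5.23045983e-04, -4.40034628e+01, -1.76596731e+01,  6.34554913e-02,
        5.82012499e-02, -1.61923731e-04]), 'position': array([0.14644974, 0.60723947, 0.40377434]), 'tool_rot': array([ 1.18115275e-01,  9.92999305e-01, -1.03479322e-03, -3.00847498e-04]), 'ft_force': array([-0.5845717 , -1.16658891,  0.35295893]), 'moment': array([ 0.00888575, -0.0441485 ,  0.00462623]), 'grip_width': 0.086929704894761}
side {'K': array([[439.66588912,   0.        , 286.00998037],
       [  0.        , 439.66588912, 204.3961158 ],
       [  0.        ,   0.        ,   1.        ]]), 'world_to_cam': array([[-0.87945427,  0.47585535,  0.01104   ,  0.4324727 ],
       [-0.37185881, -0.70136124,  0.60812288,  0.1115039 ],
       [ 0.29712156,  0.53071094,  0.79376614, -1.7062027 ],
       [ 0.        ,  0.        ,  0.        ,  
[... 366 characters left out ...]
       [-1.17876255e-01, -1.05978417e-02,  9.92971739e-01,
        -1.87860710e+00],
       [ 0.00000000e+00,  0.00000000e+00,  0.00000000e+00,
         1.00000000e+00]])}
wrist {'K': array([[334.39946238,   0.        , 276.54403977],
       [  0.        , 334.39946238, 210.68852724],
       [  0.        ,   0.        ,   1.        ]]), 'tool_from_camera': array([[-5.39324650e-04,  9.58137315e-01,  2.86308566e-01,
         7.88298111e-02],
       [ 9.99999627e-01,  3.23398846e-04,  8.01456801e-04,
        -6.11419791e-04],
       [ 6.75313807e-04,  2.86308891e-01, -9.58137131e-01,
         1.90010648e-02],
       [ 0.00000000e+00,  0.00000000e+00,  0.00000000e+00,
         1.00000000e+00]])}
```

View pics/side0.png

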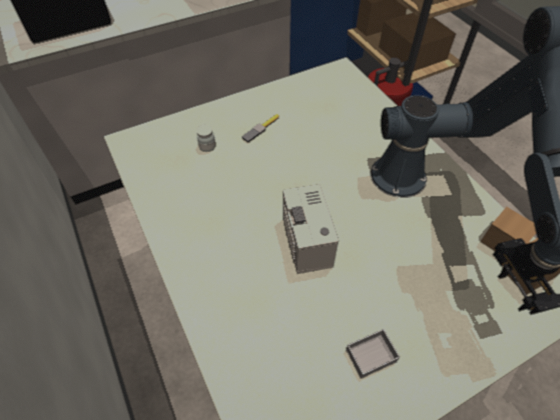

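View pics/top0.png

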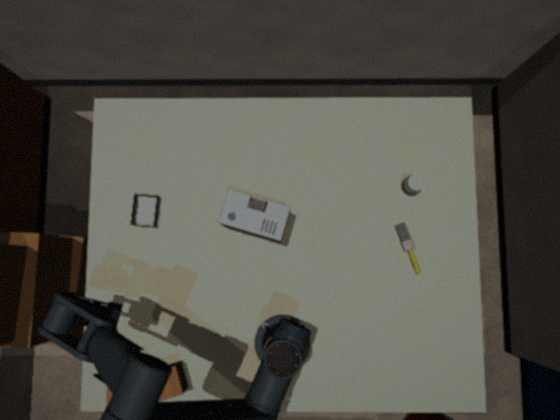

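View pics/wrist0.png

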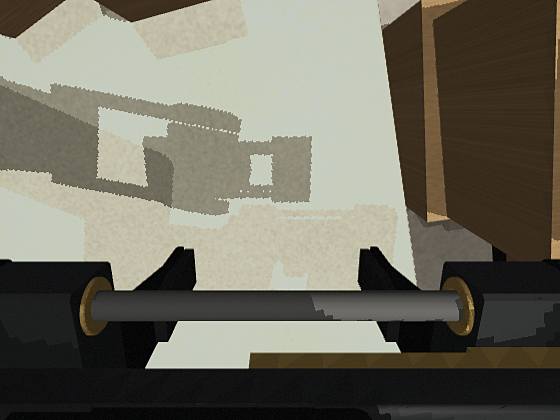

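```bash
python3 - <<'E'
import cv2,numpy as np
t=cv2.imread('pics/top0.png')[170:260,200:310];s=cv2.imread('pics/side0.png')[170:290,265:355]
cv2.imwrite('pics/z.png',np.hstack([cv2.resize(t,None,fx=4,fy=4,interpolation=3),cv2.resize(s,(270,360),interpolation=3)]))
E
```

```text
(no output)
```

View pics/z.png

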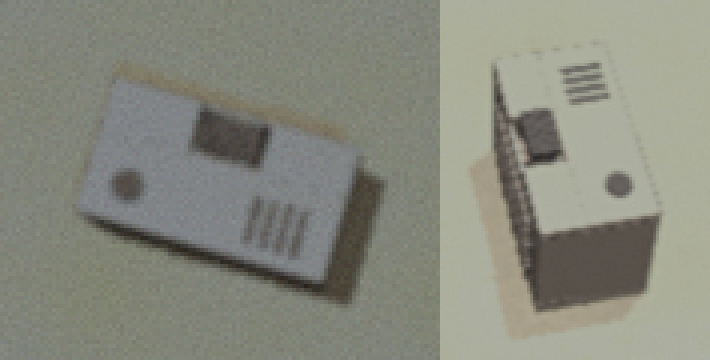

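```bash
cat > h.py <<'E'
import numpy as np
from rig import camera_model
def proj(n,p,R=None,t=None):
    m=camera_model(n)
    T=np.array(m['world_to_cam']) if n!='wrist' else np.linalg.inv(np.vstack([np.hstack([R,np.array(t)[:,None]]),[0,0,0,1]])@m['tool_from_camera'])
    c=np.atleast_2d(p)@T[:3,:3].T+T[:3,3]
    u=np.c_[c[:,0],-c[:,1],-c[:,2]]@np.array(m['K']).T
    return u[:,:2]/u[:,2:]
E
python3 - <<'E'
from h import *
from scipy.optimize import least_squares
P=np.array([[.056,.115,.165],[.056,-.115,.165],[-.07,-.115,.165],[-.07,.115,.165],[-.035,.075,.171]])
obs={'top':np.array([[229.5,190],[290.5,209.2],[281.2,240.7],[220,223],[231.75,216.25]]),
'side':np.array([[298.3,248.3],[282.7,190.7],[320.7,184],[338.3,240.7],[325,231.7]])}
def w(v,P=P):
    c,s=np.cos(v[2]),np.sin(v[2]);return P@np.array([[c,-s,0],[s,c,0],[0,0,1]]).T+[v[0],v[1],0]
for ks in(['top'],['side'],['top','side']):
    r=least_squares(lambda v:np.concatenate([(proj(k,w(v))-obs[k]).ravel() for k in ks]),[.55,.05,-.3])
    print(ks,r.x,np.degrees(r.x[2]),r.fun.round(1))
v=r.x
for n,p in dict(tab=[.03,0,.179],edge=[.05,0,.15],front=[.25,0,0]).items(): print(n,w(v,np.array([p])))
# bystanders
for n,px in dict(jar=(411,185),brush1=(402,225),brush2=(418,272),tin=(146,210)).items():
    z=0.02
    print(n,least_squares(lambda q:(proj('top',[q[0],q[1],z])-px).ravel(),[.5,0]).x)
E
```

```text
['top'] [ 0.46751647  0.09400749 -0.29302792] -16.789262816556178 [-0.1 -0.7  1.  -1.4 -0.   1.3 -1.4  0.2  0.5  0.5]
['side'] [ 0.47041893  0.09952372 -0.29179463] -16.71860059744566 [-0.   0.2  0.2 -0.9 -0.6  0.1  0.8  0.8 -0.4 -0.3]
['top', 'side'] [ 0.46878479  0.09659991 -0.29253928] -16.761265830979937 [-0.9 -1.1  0.2 -1.7 -0.7  1.  -2.1 -0.2 -0.2  0.2 -0.1 -0.8  0.2 -1.7
 -0.6 -0.7  0.7 -0.1 -0.4 -1.2]
tab [[0.49751023 0.08794837 0.179     ]]
edge [[0.51666052 0.08218068 0.15      ]]
front [[0.70816346 0.02450377 0.        ]]
jar [ 0.59265578 -0.49360641]
brush1 [ 0.43899629 -0.45473976]
brush2 [ 0.26209402 -0.50948128]
tin [0.49686036 0.52152189]
```

Request:
drive_tool:
  plan:
    - [[0.58, -0.86, 0, 0, 0, -0.5], [0.58, -0.86, 0, 0, 0, 0], [0.58, -0.86, 0, 0, 0, 0], [0.58, -0.86, 0, 0, 0, 0], [0.58, -0.86, 0, 0, 0, 0], [0.58, -0.86, 0, 0, 0, 0], [0.58, -0.86, 0, 0, 0, 0], [0.58, -0.86, 0, 0, 0, 0]]
  grip: 1
  force: 30

```text
time: 1.15
position: [0.2629, 0.4347, 0.4046]
tool_rot: [0.144, 0.99, -0.0, -0.0]
ft_force: [0.4, 0.5, -0.8]
grip_width: 0.0149
```

Request:
drive_tool:
  plan:
    - [[0.58, -0.86, 0, 0, 0, 0], [0.58, -0.86, 0, 0, 0, 0], [0.58, -0.86, 0, 0, 0, 0], [0.58, -0.86, 0, 0, 0, 0], [0.58, -0.86, 0, 0, 0, 0], [0.58, -0.86, 0, 0, 0, 0], [0.58, -0.86, 0, 0, 0, 0], [0.58, -0.86, 0, 0, 0, 0]]

```text
time: 2.15
position: [0.3789, 0.2628, 0.4046]
tool_rot: [0.144, 0.99, -0.0, -0.0]
ft_force: [-0.4, -0.2, 0.4]
grip_width: 0.0007
```

Request:
drive_tool:
  plan:
    - [[0.58, -0.86, 0, 0, 0, 0], [0.58, -0.86, 0, 0, 0, 0], [0.58, -0.86, 0, 0, 0, 0], [0.58, -0.86, 0, 0, 0, 0], [0.58, -0.86, 0, 0, 0, 0], [0, 0, 0, 0, 0, 0], [0, 0, 0, 0, 0, 0]]

```text
time: 3.02
position: [0.4506, 0.1563, 0.4045]
tool_rot: [0.144, 0.99, 0.0, -0.001]
ft_force: [0.9, 0.8, -0.6]
grip_width: 0.0004
```

```bash
python3 - <<'E'
from h import *
from rig import robot,camera
import cv2
from scipy.spatial.transform import Rotation as Ro
o=robot.get_obs();print(o['time'],o['position'],o['tool_rot'],o['ft_force'],o['grip_width'],o['q'])
im=cv2.cvtColor(camera('wrist'),cv2.COLOR_RGB2BGR)
cv2.imwrite('pics/w1raw.png',im)
R=Ro.from_quat(o['tool_rot']).as_matrix();print(R.round(3))
v=[.4688,.0966,-.2925]
c,s=np.cos(v[2]),np.sin(v[2])
P=np.array([[.056,.115,.165],[.056,-.115,.165],[-.07,-.115,.165],[-.07,.115,.165],[-.035,.075,.171],[.03,0,.179],[.046,.028,.179],[.046,-.028,.179],[.014,.028,.179],[.014,-.028,.179]])
W=P@np.array([[c,-s,0],[s,c,0],[0,0,1]]).T+[v[0],v[1],0]
u=proj('wrist',W,R,o['position']);print(u.round())
for a in u: cv2.circle(im,tuple(int(round(x)) for x in a),3,(0,0,255),1)
cv2.imwrite('pics/w1.png',im)
E
```

```text
3.025 [0.45055531 0.1562961  0.40451448] [ 1.44235358e-01  9.89543191e-01  6.16411572e-05 -6.56937303e-04] [ 0.90637306  0.84695468 -0.55561547] 0.00038071785244597154 [ 9.88810632e-02  3.29821622e-01  1.79360659e+00  5.12530256e-04
  1.01940984e+00 -1.18270356e+00]
[[-0.958  0.285 -0.001]
 [ 0.285  0.958  0.   ]
 [ 0.001 -0.    -1.   ]]
[[359. 339.]
 [ 62. 338.]
 [ 29. 178.]
 [372. 179.]
 [312. 231.]
 [205. 321.]
 [245. 340.]
 [168. 339.]
 [243. 301.]
 [164. 301.]]
```

View pics/w1.png

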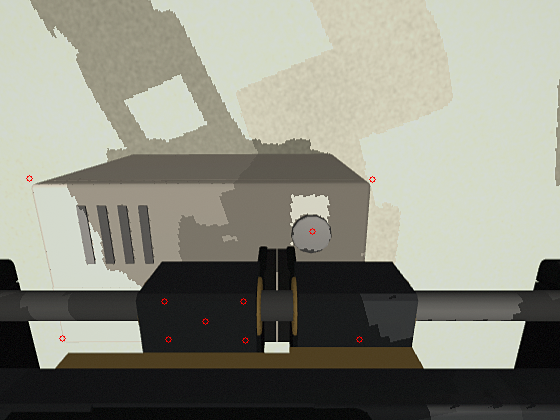

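Request:
drive_tool:
  plan:
    - [[0.65, -0.92, 0, 0, 0, 0], [0.65, -0.92, 0, 0, 0, 0], [0.66, -0.91, 0, 0, 0, 0], [0, 0, -0.6, 0, 0, 0], [0, 0, -0.6, 0, 0, 0], [0, 0, -0.3, 0, 0, 0], [0, 0, 0, 0, 0, 0]]

```text
time: 3.95
position: [0.4997, 0.0879, 0.3669]
tool_rot: [0.144, 0.99, -0.0, -0.001]
ft_force: [0.5, 0.3, 0.2]
grip_width: 0.0003
```

```bash
cat > look.py <<'E'
from h import *
from rig import robot,camera
import cv2,sys
o=robot.get_obs();print(o['time'],o['position'],o['ft_force'])
k=sys.argv[1]
s=cv2.cvtColor(camera('side'),cv2.COLOR_RGB2BGR)[150:290,230:370]
t=cv2.cvtColor(camera('top'),cv2.COLOR_RGB2BGR)[150:260,200:310]
cv2.imwrite(f'pics/{k}.png',np.hstack([cv2.resize(x,(400,400),interpolation=3) for x in(s,t)]))
E
python3 look.py a
```

```text
3.95 [0.49968095 0.08790017 0.36687321] [0.45236427 0.27227868 0.19001656]
```

View pics/a.png

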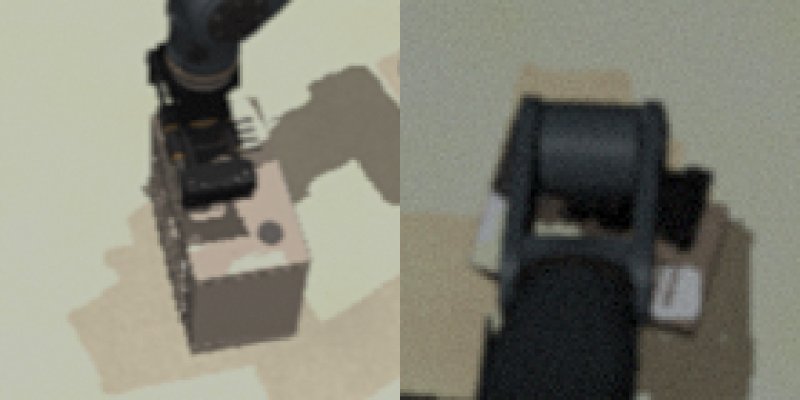

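Request:
drive_tool:
  plan:
    - [[0, 0, -0.15, 0, 0, 0], [0, 0, -0.15, 0, 0, 0], [0, 0, -0.15, 0, 0, 0], [0, 0, -0.1, 0, 0, 0], [0, 0, 0, 0, 0, 0], [0, 0, 0, 0, 0, 0]]

```text
time: 4.8
position: [0.5002, 0.0873, 0.3543]
tool_rot: [0.144, 0.99, 0.0, 0.001]
ft_force: [-2.3, -0.4, 6.4]
grip_width: 0.0003
```

```bash
python3 look.py b
```

```text
4.8 [0.50021799 0.0873484  0.35429481] [-2.28999951 -0.37973233  6.35222226]
```

View pics/b.png

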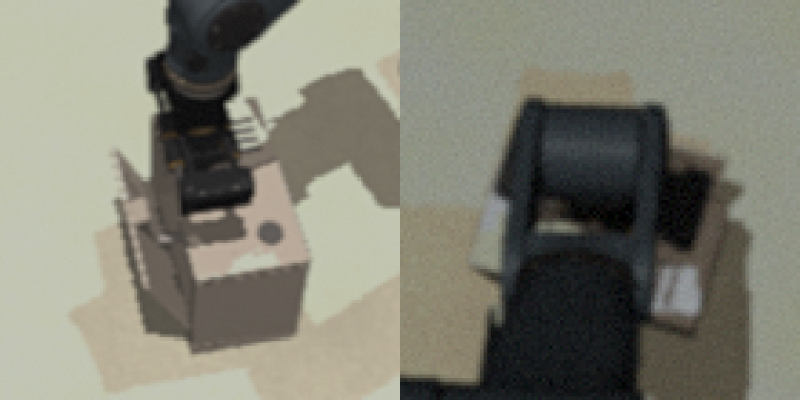

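Request:
drive_tool:
  plan:
    - [[0, 0, 0.65, 0, 0, 0], [0, 0, 0.65, 0, 0, 0], [0.78, 0.46, 0, 0, 0, 0], [0.78, 0.46, 0, 0, 0, 0], [0.78, 0.46, 0, 0, 0, 0], [0, 0, -0.5, 0, 0, 0], [0, 0, -0.5, 0, 0, 0], [0, 0, 0, 0, 0, 0]]

```text
time: 5.9
position: [0.5571, 0.1214, 0.359]
tool_rot: [0.144, 0.99, -0.0, -0.003]
ft_force: [-0.1, 0.3, 0.5]
grip_width: 0.0001
```

```bash
python3 look.py c
```

```text
5.9 [0.55713952 0.12137588 0.35904268] [-0.0893747   0.2926002   0.45748746]
```

View pics/c.png

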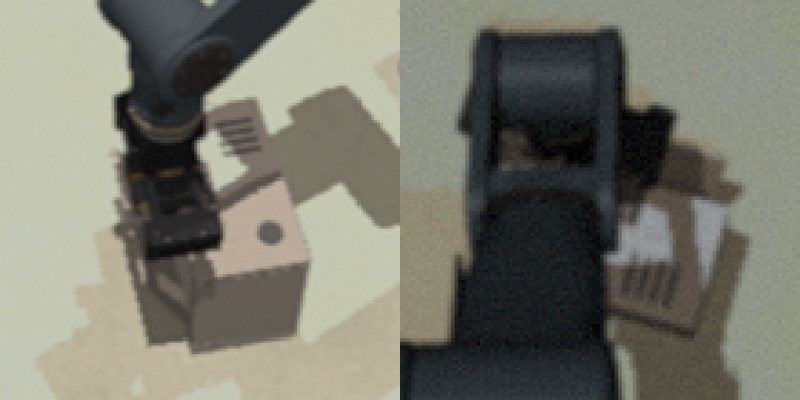

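Request:
drive_tool:
  plan:
    - [[0, 0, -0.4, 0, 0, 0], [0, 0, -0.4, 0, 0, 0], [0, 0, -0.3, 0, 0, 0], [0, 0, 0, 0, 0, 0]]

```text
time: 6.5
position: [0.5583, 0.1218, 0.3326]
tool_rot: [0.144, 0.99, -0.0, -0.001]
ft_force: [0.4, 0.1, -0.4]
grip_width: 0.0005
```

Request:
drive_tool:
  plan:
    - [[0, 0, -0.4, 0, 0, 0], [0, 0, -0.4, 0, 0, 0], [0, 0, 0, 0, 0, 0]]

```text
time: 6.88
position: [0.5582, 0.1218, 0.3123]
tool_rot: [0.144, 0.99, -0.0, -0.001]
ft_force: [0.2, -0.4, -0.5]
grip_width: 0.0003
```

```bash
python3 look.py d
```

```text
6.875 [0.55817361 0.12177586 0.31234043] [ 0.24915866 -0.36126614 -0.50139789]
```

View pics/d.png

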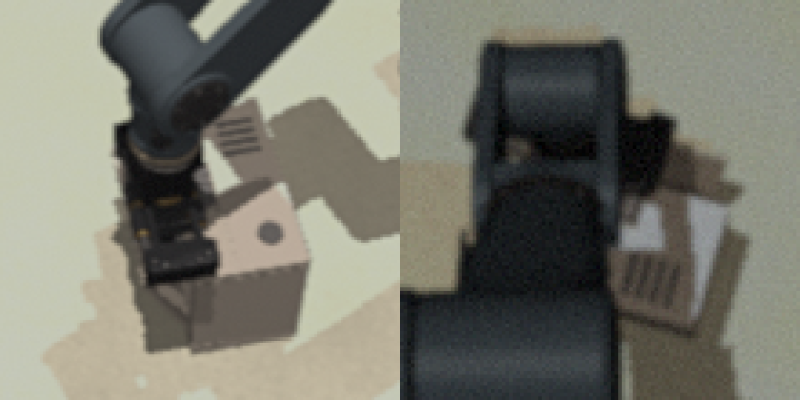

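Request:
drive_tool:
  plan:
    - [[0.2, -0.06, -0.34, 0, 0, 0], [0.35, -0.1, -0.2, 0, 0, 0], [0.35, -0.11, -0.2, 0, 0, 0], [0.3, -0.09, -0.27, 0, 0, 0], [0.31, -0.09, -0.27, 0, 0, 0], [0, 0, 0, 0, 0, 0]]

```text
time: 7.72
position: [0.5972, 0.1101, 0.2807]
tool_rot: [0.144, 0.99, -0.0, 0.0]
ft_force: [-0.4, -0.1, 0.6]
grip_width: 0.0005
```

```bash
python3 look.py e
```

```text
7.725 [0.59715348 0.11011163 0.28073859] [-0.41984036 -0.14984825  0.6229748 ]
```

View pics/e.png

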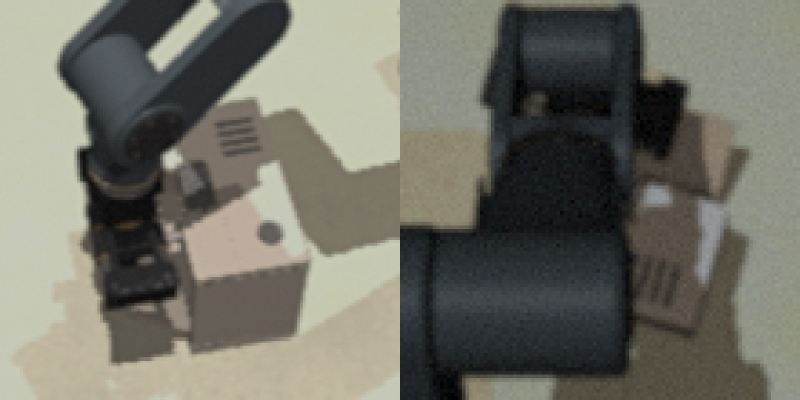

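Request:
drive_tool:
  plan:
    - [[0.27, -0.08, -0.33, 0, 0, 0], [0.27, -0.08, -0.33, 0, 0, 0], [0.21, -0.06, -0.37, 0, 0, 0], [0.21, -0.06, -0.38, 0, 0, 0], [0, 0, 0, 0, 0, 0]]

```text
time: 8.45
position: [0.6208, 0.1033, 0.245]
tool_rot: [0.144, 0.99, -0.0, -0.0]
ft_force: [-0.4, -0.5, -0.1]
grip_width: 0.0009
```

Request:
drive_tool:
  plan:
    - [[0.12, -0.04, -0.4, 0, 0, 0], [0.12, -0.04, -0.4, 0, 0, 0], [0.05, -0.01, -0.3, 0, 0, 0], [0, 0, 0, 0, 0, 0]]

```text
time: 8.95
position: [0.6275, 0.1012, 0.2178]
tool_rot: [0.144, 0.99, -0.0, -0.0]
ft_force: [-0.5, -0.8, -0.2]
grip_width: 0.0001
```

```bash
python3 look.py f
```

```text
8.95 [0.62754752 0.10118877 0.21781632] [-0.50326712 -0.77652727 -0.22706301]
```

View pics/f.png

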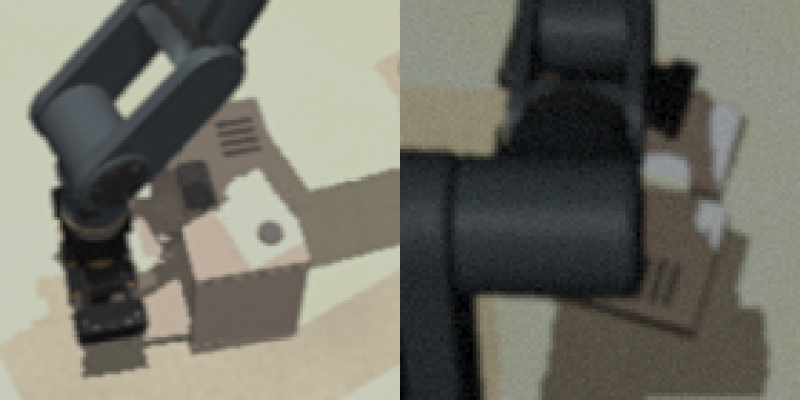

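Request:
drive_tool:
  plan:
    - [[0, 0, -0.12, 0, 0, 0], [0, 0, 0, 0, 0, 0]]

```text
time: 9.3
position: [0.6277, 0.1012, 0.2158]
tool_rot: [0.144, 0.99, -0.0, 0.0]
ft_force: [0.9, -0.4, 0.1]
grip_width: 0.0001
```

Request:
drive_tool:
  plan:
    - [[0, 0, -0.08, 0, 0, 0], [0, 0, 0, 0, 0, 0]]

```text
time: 9.55
position: [0.6277, 0.1013, 0.2149]
tool_rot: [0.144, 0.99, -0.0, 0.0]
ft_force: [-2.0, -1.0, 6.3]
grip_width: 0.0003
```

Request:
drive_tool:
  plan:
    - [[0, 0, -0.06, 0, 0, 0], [0, 0, 0, 0, 0, 0]]

```text
time: 9.8
position: [0.6276, 0.1013, 0.2147]
tool_rot: [0.144, 0.99, -0.0, 0.001]
ft_force: [-3.1, -0.5, 12.2]
grip_width: 0.0004
```

Request:
drive_tool:
  plan:
    - [[0, 0, 0.3, 0, 0, 0], [0, 0, 0.7, 0, 0, 0], [0, 0, 1, 0, 0, 0], [0, 0, 1, 0, 0, 0], [0, 0, 1, 0, 0, 0], [0, 0, 1, 0, 0, 0], [0, 0, 1, 0, 0, 0], [0, 0, 1, 0, 0, 0]]

```text
time: 10.8
position: [0.6274, 0.1013, 0.3888]
tool_rot: [0.144, 0.99, 0.0, 0.0]
ft_force: [0.9, -0.2, 0.2]
grip_width: 0.0003
```

Request:
drive_tool:
  plan:
    - [[-0.3, 1, 0.3, 0, 0, 0], [-0.3, 1, 0.3, 0, 0, 0], [-0.3, 1, 0.3, 0, 0, 0], [-0.3, 1, 0.3, 0, 0, 0], [-0.3, 1, 0, 0, 0, 0], [-0.3, 1, 0, 0, 0, 0], [-0.3, 1, 0, 0, 0, 0], [-0.3, 1, 0, 0, 0, 0]]

```text
time: 11.8
position: [0.5671, 0.3021, 0.418]
tool_rot: [0.144, 0.99, 0.0, 0.0]
ft_force: [-0.0, -0.1, -0.3]
grip_width: 0.0004
```

Request:
drive_tool:
  plan:
    - [[-0.4, 1, 0, 0, 0, 0], [-0.4, 1, 0, 0, 0, 0], [-0.4, 1, 0, 0, 0, 0], [-0.4, 1, 0, 0, 0, 0], [0, 0, 0, 0, 0, 0], [0, 0, 0, 0, 0, 0]]

```text
time: 12.55
position: [0.5277, 0.4008, 0.4175]
tool_rot: [0.144, 0.99, -0.0, 0.0]
ft_force: [-0.5, 0.4, 0.1]
grip_width: 0.0002
```

```bash
python3 look.py g; python3 - <<'E'
from h import *
c,s=np.cos(-.2925),np.sin(-.2925)
for th in (1.3,1.5):
  P=np.array([[.05+.125*np.sin(th),y,.025+.125*np.cos(th)] for y in(-.098,.098)]);W=P@np.array([[c,-s,0],[s,c,0],[0,0,1]]).T+[.47,.0966,0]
  print(th,(proj('side',W)-[230,150])*400/140,(proj('top',W)-[200,150])*[400/110,400/110])
E
```

```text
12.55 [0.52765676 0.40083868 0.41754093] [-0.4919069   0.37418329  0.1035447 ]
1.3 [[ 59.03021348 193.30413308]
 [ 86.39699655 334.59901267]] [[343.61767996 110.04231651]
 [163.02031657  56.67831388]]
1.5 [[ 56.63841367 205.70187757]
 [ 83.4385621  346.11798803]] [[344.1126262  110.22345878]
 [165.84804507  57.54860396]]
```

View pics/g.png

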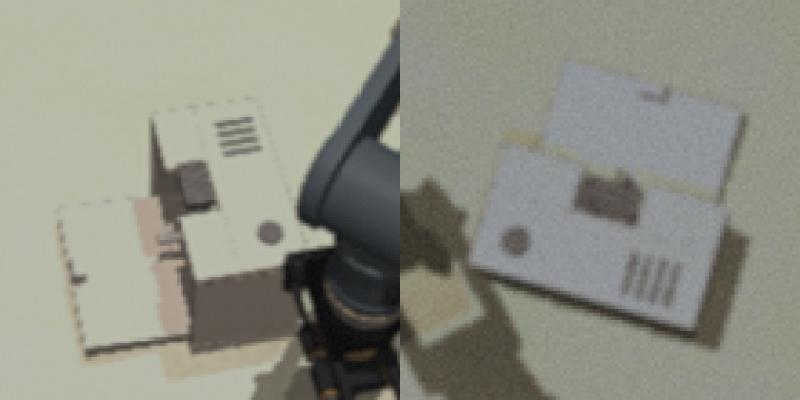

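The side view shows the open cover's outer corners at about (57,207) and (86,350) in the crop. The 1.5 rad prediction is (57,206) and (83,346), so the cover is fully down, and the arm is clear of everything.

```bash
python3 - <<'E'
from rig import robot,camera
import cv2,numpy as np
a=cv2.imread('pics/top0.png').astype(int);b=cv2.cvtColor(camera('top'),cv2.COLOR_RGB2BGR).astype(int)
for n,(r0,r1,c0,c1) in dict(jar=(165,205,390,435),brush=(215,280,390,430),tin=(185,235,125,168)).items(): print(n,np.abs(a-b)[r0:r1,c0:c1].mean().round(1),np.abs(a-b)[300:340,380:420].mean().round(1))
print(robot.hand_in())
E
```

```text
jar 15.8 16.4
brush 15.8 16.4
tin 63.1 16.4
the job is handed in; nothing more can be done
None
```

```bash
python3 - <<'E'
from rig import camera
import cv2
cv2.imwrite('pics/end.png',cv2.cvtColor(camera('side'),cv2.COLOR_RGB2BGR))
E
```

```text
the job is handed in; nothing more can be done
```

The release tab was pressed, the cover sprang ajar, and I swung it down to its stop and left it lying open. I handed the job in at about 12.6 s with the arm clear.

- **Tab:** I pressed it with the closed fingertips. The spring pushed back with about 6.4 N, and the camera showed the cover ajar.
- **Cover:** I put the fingers into the gap behind the cover, beside the catch, and followed its arc down. Pressing at the end raised the force to about 12 N with almost no further movement, so it was on its stop. After the arm withdrew, the cover's corners in the side view matched the predicted 1.5 rad position within about 1.5 camera pixels.
- **Bystanders:** The jar and brush areas of the top view changed no more than image noise.
- **Check that disagreed:** The tin's area of the top view did change, 63 against a noise level of 16. The likely cause is the parked arm or its shadow over that spot. The tool stayed over 0.2 m above the worktop on that side, and no contact force showed at the ends of those moves. I handed in within the same script, before reading this, and the camera was refused afterwards, so I could not confirm by image that the tin was unmoved.

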